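# Send the forge blast to the yellow hearth

### The arm

A 6-joint arm with a two-finger parallel gripper is mounted at the origin on the work surface. World frame = base frame: x ahead of the robot, y to its left, z up, the work surface at z = 0. Lengths are in m, angles in degrees, forces in N, time in s.
With the tool pointing down it reaches from about 0.25 to 0.725 m from the base axis. Payload 9.7 kg.
Tool frame: the origin (TCP) lies midway between the tips of the shut fingers; the grasp point (between the pads) lies 19 mm behind it (bot.pinch_z is the distance from the TCP to the grasp point, in m); z points along the fingers, y is the line along which they close (so a half turn about z gives the same grasp; the last joint's range is limited). The gripper opens to 85 mm and grips with 20 to 120 N. Pads are 22 mm wide; open, the fingers measure 114 mm over their backs; the gripper's body (76 mm by 85 mm) begins 54 mm behind the grasp point. The pads swing forward as they close: fully open they stand 13 mm farther back than shut.
Start: joints at [67.093, 4.979, 10.078, 95.1, 0, 90], TCP at [0.214, 0.507, 0.231] pointing down, gripper open.
Joint ranges: [-179.16, 179.16], [-48.56, 103.87], [-65.8, 70.77], [-126.05, 130.52], [-82.76, 87.17], [-180, 180]. Speed limits (degrees/s): [127.2, 127.2, 147.25, 180, 180, 180].

### API

Orientations are given as [roll, pitch, yaw] about the fixed x, y, z axes, in that order (R = Rz(yaw) Ry(pitch) Rx(roll)).
In Python, from workcell import sensors, camera, camera_params, ticket, bot gives the robot as it stands.
- The arm moves only by the shell command python3 -m jog 'ROWS' [FORCE]. ROWS is JSON, a list that holds one entry, the list of rows, each a list of 5 numbers: the shift along the world's x, y, z in units of 50 mm (1.0 is 50 mm), then the turn about the world's z in units of 5 degrees (1.0 is 5 degrees), then the opening, from 0 (shut) to 1 (fully open). In form: [[[tx, ty, tz, yaw, grip], ...]]. A call has 1 to 8 rows; each row shifts and turns the commanded pose from where the row before left it; what a row does not reach is not made up. A row lasts 1/10 s, in which the tool goes at most 50 mm and 8.59 degrees, less where a joint would pass 70% of its speed; a pose out of reach is approached as far as the arm can. A call is refused whole if a number of a shift passes 1 or a number of a turn 1, either way. A call with a gripper value outside its range is refused whole. The fingers move at their own pace and stop on an object; FORCE is the grip in N (left out, the last holds). Time passes only in rows, so rows that do not move let the fingers close. It gives the time, the measured TCP pose, the force, the opening and the grip force at its end, in the units of the state.
- sensors.get_obs(): the state, without advancing time (a new reading comes with each control period).
- camera(name): name is "scene" or "side" or "wrist"; returns the picture (480x640x3 uint8, blue, green, red); there is no depth.
- camera_params(name): a dict with "fx", "fy", "cx", "cy" (pixels), "T" (4x4, takes a point from camera to world coordinates); the wrist camera has in their place "tool_from_camera" (4x4, takes a point from camera to tool coordinates, whose origin is the TCP and whose axes are the flange's). Camera axes: x right, y down, z forward; pixel columns grow to the right and rows downward; lengths in m; the calibration is good to about 2 mm. A picture is of the moment at which its call begins: read the wrist's pose just before it. camera_params takes no time and is no camera call.
- ticket.job_done(): hands the job in; it is judged then, once.
The state is a dict: "time": time; "q": joint angles; "qd": joint speeds; "joint_efforts": joint torques, N m; "ee_pos": TCP position; "tcp_rot": TCP orientation; "wrist_force": force on the tool from outside, world axes, zero at the start; "torque": the same for the moment, N m; "opening": finger opening in m; "grasp_force": force on a finger pad.
Only numpy, scipy, OpenCV 4.12 (cv2) and the standard library are available. Lean on these libraries where they do the work, as an engineer would, in place of code of your own. Each camera call takes 0.05 s, during which the arm holds its last target. There are 200 camera calls.

### The job

Push the orange tab of the air diverter around until the selector points at the yellow tag and rests in that stop. Only then press the green start button of the blower fully down and let it come back up. Do not press the red stop button, and leave the hammer, tin and tongs where they are.

Things in the scene. Friction and masses are not known exactly. Their poses are not given: they have to be found in the camera images.
- diverter: fixed round grey iron housing, 236 mm across, flat top 70 mm above the bench, with four outlet pipes that stick out to 165 mm from its centre (at 35 and 70 degrees either side of its own +x) and one inlet pipe (at its -x), all lower than 65 mm. Origin: centre of its underside, on the selector's axis; z up; +x is the direction of the untagged shut stop, midway between the four tags
- selector (a joint): angle of the selector about the vertical axis through the diverter's centre, rad, positive anticlockwise seen from above; 0 = tab along the diverter's +x (shut, no tag). A sprung roller gives five stops at -1.222, -0.611, 0, 0.611 and 1.222 (35 degrees apart) with end walls at +-1.38: about 5 N at the tab carries it over the hump half way between stops, then it snaps by itself into the next stop and stays
- tab_top (a point): centre of the top edge of the upright orange tab, 132 mm above the bench, 66 mm from the selector's axis. The tab is 35 mm long along the radius, 12 mm thick, and rises from a steel arm 14 mm wide whose top is 84 mm high. The hub (to 32 mm from the axis) is 98 mm high; lobes and roller behind it (to 75 mm) are under 92 mm. x of the point points outwards along the tab
- pointer (a point): the spot on the rim the tab points at: 100 mm from the axis in line with the tab, 74 mm above the bench; moves with the selector
- tag_yellow: yellow enamel disc, 26 mm across and 3 mm thick, lying on the diverter's top rim beside one of the four outlet pipes, 100 mm from the selector's axis; the four colours are dealt to the four places afresh each time. Origin: centre of its underside
- tag_red: red enamel disc, 26 mm across and 3 mm thick, lying on the diverter's top rim beside one of the four outlet pipes, 100 mm from the selector's axis; the four colours are dealt to the four places afresh each time. Origin: centre of its underside
- tag_blue: blue enamel disc, 26 mm across and 3 mm thick, lying on the diverter's top rim beside one of the four outlet pipes, 100 mm from the selector's axis; the four colours are dealt to the four places afresh each time. Origin: centre of its underside
- tag_white: white enamel disc, 26 mm across and 3 mm thick, lying on the diverter's top rim beside one of the four outlet pipes, 100 mm from the selector's axis; the four colours are dealt to the four places afresh each time. Origin: centre of its underside
- starter: fixed blue starter box of the blower, 90 mm (its x) by 160 mm (its y) and 50 mm high, with the green button at +40 mm and the red one at -40 mm along its y. Origin: centre of its underside
- start_top (a point): centre of the top face of the green start button, 36 mm across, 72 mm above the bench when up and 10 mm above its black collar (52 mm across); pushed straight down
- start (a joint): travel of the green button, m: 0 up, 0.006 fully down (about 5 N), springs back
- stop_top (a point): centre of the top face of the red stop button, 36 mm across
- stop (a joint): travel of the red button, m: 0 up, 0.006 fully down
- hammer: loose hammer lying flat, 280 mm long, wooden handle
- flux_tin: loose upright tin, 72 mm across, 100 mm high. Origin: centre of its underside
- tongs: loose steel tongs lying flat, 290 mm long, 12 mm bars

How it is judged:
By the outcome, as a careful person would: the job done as asked, in the order asked, and still so for the second after the job is handed in, with the robot touching nothing.
It also fails if it takes over 48 s, if anything falls off the work surface, if the arm or the gripper's body presses on something with over 40 N, if the wrist force passes 120 N, or if a joint passes its speed limit or range.

## Working session

There is one attempt and no reset: what is moved stays moved. The work goes in short steps, Python scripts to look and compute and a shell command to move; the robot and the scene stay as the last step left them, time stands still between calls to the robot, and variables do not carry over. Pictures are saved under pics/ and viewed, at most 12 in all, crops included, and the job is handed in when it is done.

```bash
mkdir -p pics; python3 - <<'E'
from workcell import sensors,camera,camera_params
import cv2,numpy as np
np.set_printoptions(precision=4,suppress=True)
for n in("scene","side"):
    cv2.imwrite(f"pics/{n}0.png",camera(n)); p=camera_params(n); print(n,p)
o=sensors.get_obs();print(o)
E
```

```text
scene {'fx': 517.5900107694123, 'fy': 517.5900107694123, 'cx': 317.7181836048366, 'cy': 251.32309679826827, 'T': array([[ 0.4455,  0.7286, -0.5202,  1.1456],
       [ 0.8952, -0.3588,  0.2642, -0.2318],
       [ 0.0059, -0.5834, -0.8121,  0.966 ],
       [ 0.    ,  0.    ,  0.    ,  1.    ]])}
side {'fx': 553.9104538326225, 'fy': 553.9104538326225, 'cx': 326.4858411099796, 'cy': 232.49558716794039, 'T': array([[ 0.8573, -0.3948,  0.3303,  0.1938],
       [-0.5147, -0.6632,  0.5434, -0.6329],
       [ 0.0046, -0.6359, -0.7718,  1.0818],
       [ 0.    ,  0.    ,  0.    ,  1.    ]])}
{'time': 0.1, 'q': array([67.0939,  5.0088, 10.0391, 95.1   , -0.0001, 90.0024]), 'qd': array([-0.0414, -0.0082,  0.0519,  0.095 ,  0.0877,  0.0565]), 'joint_efforts': array([  0.0002, -52.1562,  46.5653,   0.0159,   0.    ,   0.    ]), 'ee_pos': array([0.214 , 0.5064, 0.2306]), 'tcp_rot': array([-179.9303,    0.0001,  157.0915]), 'wrist_force': array([-0.0002,  0.3539, -0.7391]), 'torque': array([-0.0031, -0.0513, -0.0612]), 'grasp_force': 0.0, 'opening': 0.08570015270548738}
```

View pics/scene0.png

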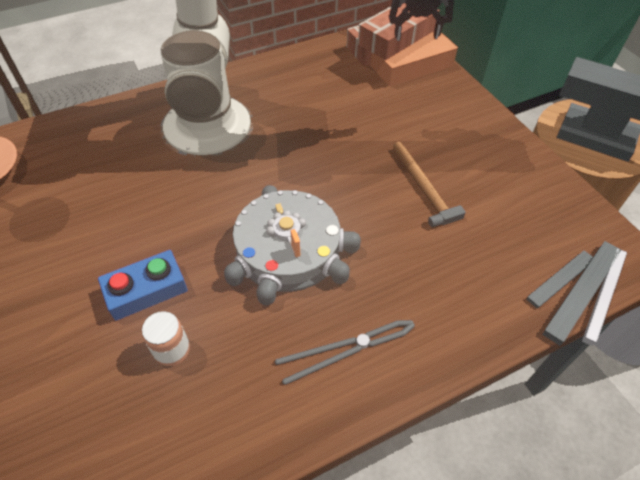

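View pics/side0.png

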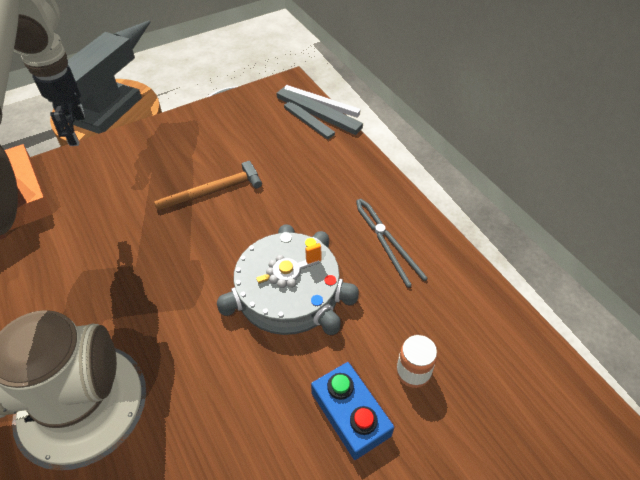

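Scene view: tags white (332,230), yellow (323,251), red (271,267), blue (249,253), tab around (296,243), green button (157,267), red button (120,282). In the side view green is at (341,384), and the tab stands in front of yellow at about (312,248).

```bash
cat > h.py <<'E'
import cv2,numpy as np
from workcell import camera_params
np.set_printoptions(precision=4,suppress=True)
def ray(n,u,v,z):
    p=camera_params(n);T=p["T"]
    d=T[:3,:3]@[(u-p["cx"])/p["fx"],(v-p["cy"])/p["fy"],1]
    return T[:3,3]+d*(z-T[2,3])/d[2]
def blobs(im,lo,hi,amin=30):
    m=cv2.inRange(cv2.cvtColor(im,cv2.COLOR_BGR2HSV),np.array(lo),np.array(hi))
    k,_,s,c=cv2.connectedComponentsWithStats(m)
    return [(c[i].round(1),s[i]) for i in range(1,k) if s[i][4]>=amin]
E
python3 - <<'E'
from h import *
R={"scene":(225,190,140,110),"side":(225,220,130,110)}
S={"scene":(95,245,95,70),"side":(305,360,95,95)}
cols={"yellow":((24,150,120),(34,255,255)),"red":((0,190,120),(4,255,255)),"blue":((105,150,80),(125,255,255)),"orange":((5,170,120),(20,255,255))}
for n in R:
    im=cv2.imread(f"pics/{n}0.png")
    x,y,w,h=R[n]
    for c,(lo,hi) in cols.items():
        for ce,s in blobs(im[y:y+h,x:x+w],lo,hi,12):
            u,v=ce+[x,y]; print(n,c,u,v,"bbox",s[0]+x,s[1]+y,s[2:],ray(n,u,v,.073 if c!="orange" else .11)[:2])
    x,y,w,h=S[n]
    for c,lo,hi in(("green",(50,120,60),(80,255,255)),("redb",(0,170,100),(5,255,255))):
        for ce,s in blobs(im[y:y+h,x:x+w],lo,hi,60):
            u,v=ce+[x,y]; print(n,c,u,v,s[4],ray(n,u,v,.071)[:2])
u=ray("scene",332,230,.073);print("white",u, ray("side",286,238,.073))
a=cv2.imread("pics/scene0.png")[180:300,220:370];b=cv2.imread("pics/side0.png")[215:335,215:365]
cv2.imwrite("pics/c.png",cv2.resize(np.vstack([np.hstack([a,b])]),None,fx=2.6,fy=2.6,interpolation=cv2.INTER_CUBIC))
E
```

```text
side yellow 310.7 243.1 bbox 306 239 [13 10 83] [0.5776 0.0688]
side red 329.9 279.8 bbox 325 276 [10  9 62] [ 0.5625 -0.0423]
side blue 316.5 299.8 bbox 312 295 [10 10 82] [ 0.5109 -0.072 ]
side orange 313.3 254.1 bbox 306 246 [ 15  17 191] [0.5531 0.0133]
side green 340.2 383.5 290 [ 0.4547 -0.2587]
side redb 363.6 417.8 315 [ 0.4564 -0.3381]
white [0.536  0.1124 0.073 ] [0.5356 0.1115 0.073 ]
```

View pics/c.png

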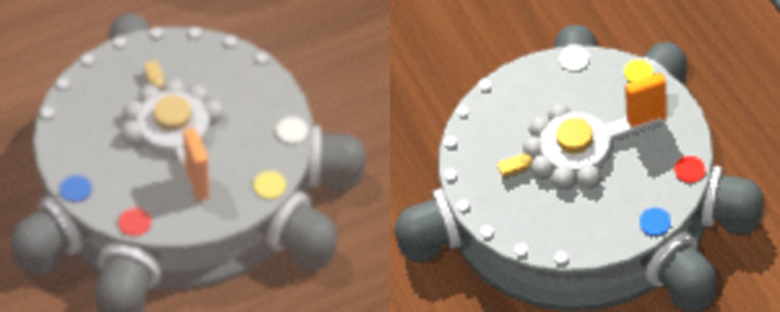

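Points are consistent: white to blue 186 mm (188 expected) and red to yellow 112 mm (115 expected). This puts the centre at about (0.490, 0.025) with +x at -7.8°. The tab is in the shut stop and has to go one notch anticlockwise.

```bash
python3 -m jog '[[[0.4,-0.66,0,0,0],[0.4,-0.66,0,0,0],[0.4,-0.66,0,0,0],[0.4,-0.66,0,0,0],[0.4,-0.66,0,0,0],[0.4,-0.66,0,0,0],[0.4,-0.66,0,0,0],[0.4,-0.66,0,0,0]]]'
python3 -m jog '[[[0.4,-0.66,0,0,0],[0.4,-0.66,0,0,0],[0.4,-0.66,0,0,0],[0.4,-0.66,0,0,0],[0.4,-0.66,0,0,0],[0.4,-0.66,0,0,0],[0.4,-0.66,0,0,0],[0,0,0,0,0]]]'
python3 - <<'E'
from h import *
from workcell import camera,sensors
from scipy.spatial.transform import Rotation as Ro
o=sensors.get_obs();im=camera("wrist");cv2.imwrite("pics/w1.png",im)
print(o["ee_pos"],o["tcp_rot"],o["opening"],o["wrist_force"])
p=camera_params("wrist");print(p)
E
```

```text
time: 0.9
ee_pos: [0.3745, 0.2411, 0.2311]
tcp_rot: [-180.0, -0.0, 157.1]
wrist_force: [-0.2, 0.9, 0.6]
opening: -0.0004
grasp_force: 0.0
time: 1.7
ee_pos: [0.5154, 0.0084, 0.2301]
tcp_rot: [-179.9, -0.0, 156.9]
wrist_force: [0.2, 1.0, -0.2]
opening: 0.0001
grasp_force: 0.0
[0.5154 0.0084 0.2301] [-179.9325   -0.0485  156.8815] 7.447836187208772e-05 [ 0.1908  0.9691 -0.2069]
{'fx': 417.2956606992653, 'fy': 417.2956606992653, 'cx': 323.4263020783972, 'cy': 242.55725039090783, 'tool_from_camera': array([[-0.0006, -0.9564, -0.292 ,  0.0746],
       [ 1.    , -0.0007,  0.0002,  0.0005],
       [-0.0004, -0.292 ,  0.9564, -0.1421],
       [ 0.    ,  0.    ,  0.    ,  1.    ]])}
```

View pics/w1.png

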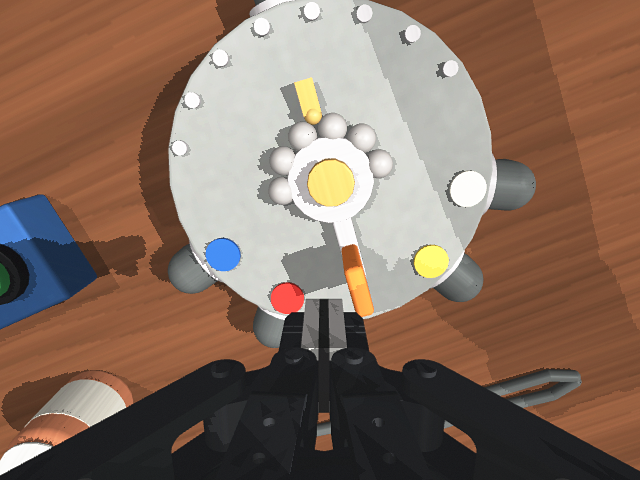

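Wrist view: hub (331,183), yellow tag (432,262), red (287,298), blue (223,254), white (468,188). The orange tab runs (346,250) to (368,312), at the shut stop, and the fingertip is near the tab.

```bash
cat >> h.py <<'E'
from scipy.spatial.transform import Rotation as Ro
def wray(o,u,v,z):
    p=camera_params("wrist");T=np.eye(4);T[:3,:3]=Ro.from_euler("xyz",o["tcp_rot"],degrees=True).as_matrix();T[:3,3]=o["ee_pos"]
    T=T@p["tool_from_camera"];d=T[:3,:3]@[(u-p["cx"])/p["fx"],(v-p["cy"])/p["fy"],1]
    return T[:3,3]+d*(z-T[2,3])/d[2]
E
python3 - <<'E'
from h import *
o={"tcp_rot":[-179.93,-.05,156.88],"ee_pos":[.5154,.0084,.2301]}
P={k:wray(o,*a)[:2] for k,a in dict(hub=(331,183,.098),yellow=(432,262,.073),red=(287,298,.073),blue=(223,254,.073),white=(468,188,.073),tabend=(365,314,.12)).items()}
print(P)
E
```

```text
{'hub': array([0.4882, 0.026 ]), 'yellow': array([0.5775, 0.0721]), 'red': array([ 0.5613, -0.0417]), 'blue': array([ 0.5094, -0.0711]), 'white': array([0.534 , 0.1142]), 'tabend': array([0.5744, 0.0138])}
```

```bash
python3 -m jog '[[[0.4,-0.66,0,0,0],[0,0,-0.6,0,0],[0,0,-0.6,0,0],[0,0,-0.6,0,0],[0,0,-0.5,0,0],[0,0,-0.2,0,0],[0,0,0,0,0]]]'
python3 -m jog '[[[0.1,0.2,0,0,0],[0.1,0.2,0,0,0],[0.06,0.15,0,0,0],[0.06,0.15,0,0,0],[0,0,0,0,0]]]'
python3 - <<'E'
from h import *
from workcell import camera
a=camera("side")[200:350,200:380];b=camera("wrist")[100:340,150:500]
cv2.imwrite("pics/s2.png",np.hstack([cv2.resize(a,(400,333)),cv2.resize(b,(400,333))]))
E
```

```text
time: 2.45
ee_pos: [0.5331, -0.0207, 0.1052]
tcp_rot: [-180.0, -0.1, 157.1]
wrist_force: [-0.0, -0.9, 0.6]
opening: -0.0002
grasp_force: 0.0
time: 2.95
ee_pos: [0.551, 0.0149, 0.1073]
tcp_rot: [180.0, 0.1, 157.1]
wrist_force: [-0.3, -0.1, 0.7]
opening: -0.0003
grasp_force: 0.0
```

View pics/s2.png

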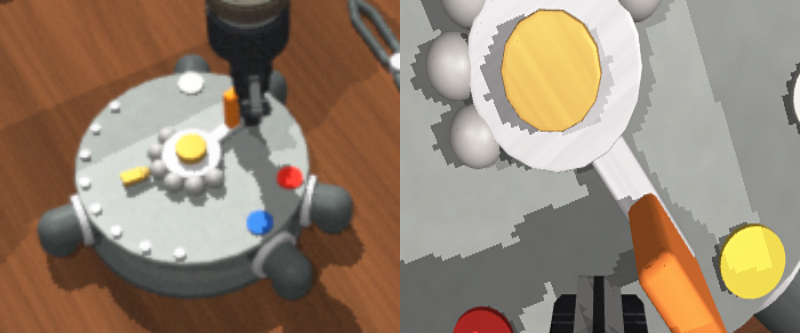

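The tab has turned and there is a gap to the finger; it looks as if it may have snapped over. I'll back off and check.

```bash
python3 -m jog '[[[-0.1,-0.3,0,0,0],[-0.1,-0.3,0.3,0,0],[0,0,0.8,0,0],[0,0,0.8,0,0],[0,0,0.6,0,0],[0,0,0,0,0]]]'
python3 - <<'E'
from h import *
from workcell import camera,sensors
o=sensors.get_obs();im=camera("wrist");cv2.imwrite("pics/w3.png",im);print(o["ee_pos"],o["tcp_rot"])
E
```

```text
time: 3.65
ee_pos: [0.541, -0.0177, 0.2375]
tcp_rot: [179.8, 0.4, 157.0]
wrist_force: [-0.6, -0.5, -0.4]
opening: -0.0
grasp_force: 0.0
[ 0.541  -0.0177  0.2375] [179.8355   0.4316 157.0196]
```

View pics/w3.png

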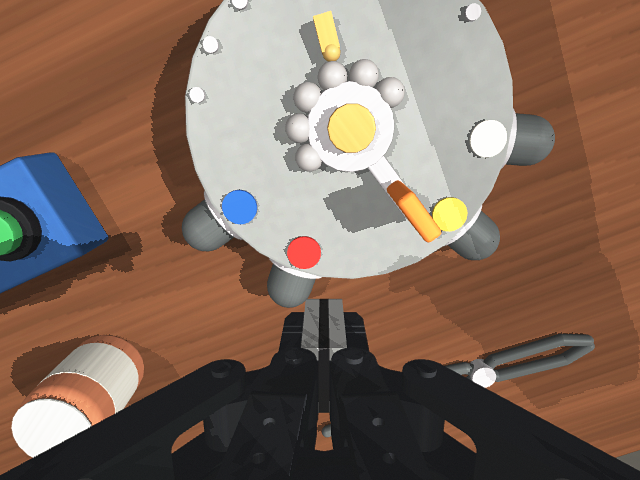

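Yellow tag (450,214), hub (352,128); the tab's top edge runs about (395,185) to (433,237), so it seems to be in the yellow stop. The green button shows at (8,232).

```bash
python3 - <<'E'
from h import *
o={"tcp_rot":[179.836,.43,157.02],"ee_pos":[.541,-.0177,.2375]}
im=cv2.imread("pics/w3.png")
ang=lambda a:np.degrees(np.arctan2(a[1],a[0]))
h=wray(o,352,128,.098)[:2];y=wray(o,450,214,.073)[:2]
print(h,y,"yel",ang(y-h))
for c,s in blobs(im[150:260,370:460],(3,170,60),(19,255,255),30):
    c=c+[370,150];print(c,s)
    for z in(.11,.132): t=wray(o,*c,z)[:2];print(t,ang(t-h),np.linalg.norm(t-h))
a,b=wray(o,406,190,.132)[:2],wray(o,437,233,.132)[:2]  # one long top edge
print("edge",ang(b-a),np.linalg.norm(b-a))
print("green",ray("scene",157,267,.072),ray("side",341,383,.072),"red",ray("scene",120,282,.072),ray("side",364,418,.072))
E
```

```text
[0.4883 0.0259] [0.5768 0.0719] yel 27.458527508031466
[406.2 204. ] [ 17  31  54  61 629]
[0.5463 0.0402] 13.823880048885782 0.059672770075671705
[0.5402 0.0379] 12.982571749407704 0.05318153842195035
edge 14.743057197189648 0.033822494008497635
green [ 0.4615 -0.2582  0.072 ] [ 0.4563 -0.259   0.072 ] red [ 0.4641 -0.336   0.072 ] [ 0.4566 -0.3391  0.072 ]
```

```bash
python3 - <<'E'
from h import *
from workcell import camera,sensors
o=sensors.get_obs();im=camera("wrist");print(o["time"])
old=cv2.imread("pics/w3.png");print("diff",np.abs(im.astype(int)-old)[100:250,280:480].mean())
p=camera_params("wrist");T=np.eye(4);T[:3,:3]=Ro.from_euler("xyz",o["tcp_rot"],degrees=True).as_matrix();T[:3,3]=o["ee_pos"];C=np.linalg.inv(T@p["tool_from_camera"])
def pr(q):
    a=C[:3,:3]@q+C[:3,3];return [p["fx"]*a[0]/a[2]+p["cx"],p["fy"]*a[1]/a[2]+p["cy"]]
c=im[90:270,290:490];c=cv2.resize(c,None,fx=3,fy=3,interpolation=cv2.INTER_CUBIC)
for A,col in((9.7,(255,0,0)),(18,(255,0,255)),(27.2,(0,255,0))):
    e=np.radians(A);d=np.array([np.cos(e),np.sin(e)]);n=np.array([-d[1],d[0]])
    q=[pr(np.r_[[.4886,.0257]+d*r+n*t,.132]) for r,t in((.0485,-.006),(.0835,-.006),(.0835,.006),(.0485,.006))]
    cv2.polylines(c,[((np.array(q)-[290,90])*3).astype(int)],True,col,1)
cv2.imwrite("pics/w4.png",c)
E
```

```text
3.7
diff 7.756188888888889
```

View pics/w4.png

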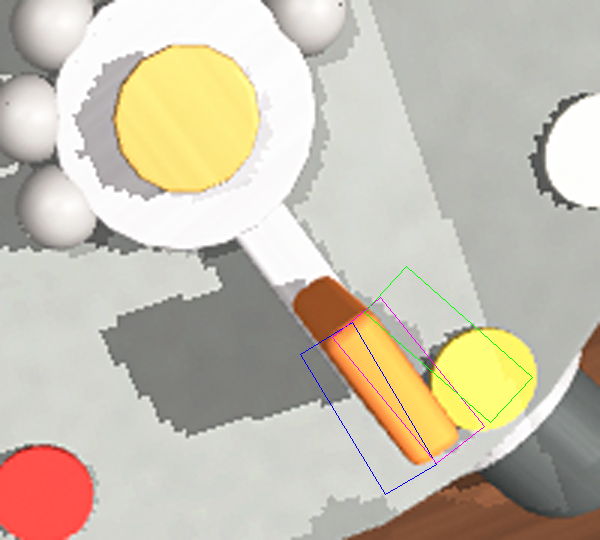

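The tab (about (385,385) in the crop) sits between the 9.7° and 18° outlines: over the hump but not yet in the stop. I'll let time pass to see whether it is still creeping.

```bash
cat > ov.py <<'E'
from h import *
import sys
from workcell import camera,sensors
def tab(col=(3,170,150)):
    o=sensors.get_obs();im=camera("wrist")
    p=camera_params("wrist");T=np.eye(4);T[:3,:3]=Ro.from_euler("xyz",o["tcp_rot"],degrees=True).as_matrix();T[:3,3]=o["ee_pos"];C=np.linalg.inv(T@p["tool_from_camera"])
    hsv=cv2.inRange(cv2.cvtColor(im,cv2.COLOR_BGR2HSV),(3,170,60),(19,255,255))
    best=[]
    rv,_=cv2.Rodrigues(C[:3,:3]);K=np.array([[p["fx"],0,p["cx"]],[0,p["fy"],p["cy"]],[0,0,1]])
    base=None
    for A in np.arange(-20,80,.5):   # silhouette match of the tab's box
        e=np.radians(A);d=np.array([np.cos(e),np.sin(e)]);n=np.array([-d[1],d[0]])
        q=np.array([np.r_[np.array([.4886,.0257])+d*r+n*t,z] for r in(.0485,.0835) for t in(-.006,.006) for z in(.086,.132)])
        uv=cv2.projectPoints(q,rv,C[:3,3],K,None)[0]
        m=np.zeros(hsv.shape,np.uint8);cv2.fillConvexPoly(m,cv2.convexHull(uv.astype(np.float32)).astype(np.int32),255)
        best.append(((m&hsv).sum()/max((m|hsv*(cv2.dilate(m,np.ones((61,61)))>0)).sum(),1),A))
    print(o["time"],o["ee_pos"],"tab world deg (IoU,A)",max(best));return im
E
for i in 1 2; do python3 -c "
from ov import *
tab()"; python3 -m jog '[[[0,0,0,0,0],[0,0,0,0,0],[0,0,0,0,0],[0,0,0,0,0],[0,0,0,0,0]]]' | head -1; done
python3 -c "
from ov import *
tab()"
```

```text
3.75 [ 0.5402 -0.0175  0.2328] tab world deg (IoU,A) (np.float64(0.41490044958253053), np.float64(15.0))
time: 4.3
4.3 [ 0.54   -0.0163  0.2311] tab world deg (IoU,A) (np.float64(0.3982521847690387), np.float64(15.5))
time: 4.85
4.85 [ 0.5401 -0.0164  0.2313] tab world deg (IoU,A) (np.float64(0.40400250156347717), np.float64(15.0))
```

The tab is resting at about +23° (past the hump, but short of 35°). I'll turn the tool into line and push it the rest of the way.

```bash
python3 -m jog '[[[0.1,0,0,1,0],[0,0,-0.3,1,0],[0,0,-0.4,1,0],[0,0,-0.5,1,0],[0,0,-0.5,1,0],[0,0,-0.5,1,0],[0,0,-0.3,1,0],[0,0,0,1,0]]]'
python3 -m jog '[[[0.05,0.25,0,0,0],[0.05,0.25,0,0,0],[0.05,0.2,0,0,0],[0,0,0,0,0]]]'
python3 -c "
from ov import *
im=tab();cv2.imwrite('pics/w5.png',im)"
```

```text
time: 5.7
ee_pos: [0.5438, -0.0163, 0.1036]
tcp_rot: [179.9, -0.2, -162.7]
wrist_force: [-0.2, -0.3, 0.4]
opening: -0.0003
grasp_force: 0.0
time: 6.1
ee_pos: [0.5531, 0.0203, 0.1066]
tcp_rot: [180.0, 0.0, -162.9]
wrist_force: [0.0, -0.8, -0.5]
opening: 0.0002
grasp_force: 0.0
6.1 [0.5531 0.0203 0.1066] tab world deg (IoU,A) (np.float64(0.5315526856471969), np.float64(15.0))
```

View pics/w5.png

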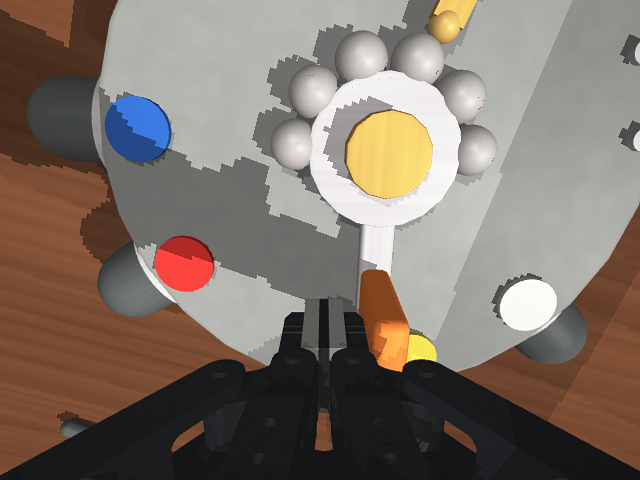

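Tab (385,340) at about 16°, just beside the finger's edge (365,330); yellow is just behind it at (420,350). Continue in small pushes.

```bash
for k in 1; do python3 -m jog '[[[0.01,0.08,0,0,0],[0,0,0,0,0]]]' | egrep 'pos|wrist'
python3 -c "
from ov import *
tab()"; python3 -m jog '[[[0.0,0.08,0,0,0],[0,0,0,0,0]]]'| egrep 'pos|wrist'
python3 -c "
from ov import *
tab()"; done
```

```text
ee_pos: [0.5531, 0.0228, 0.1063]
wrist_force: [0.3, -0.2, 0.4]
6.35 [0.5531 0.0228 0.1063] tab world deg (IoU,A) (np.float64(0.5489252968585601), np.float64(17.0))
ee_pos: [0.5531, 0.0268, 0.1063]
wrist_force: [0.3, -0.7, 0.2]
6.6 [0.5531 0.0268 0.1063] tab world deg (IoU,A) (np.float64(0.5971347607052897), np.float64(21.0))
```

```bash
python3 -m jog '[[[0.0,0.06,0,0,0],[0,0,0,0,0]]]' | egrep 'pos|wrist'
python3 -c "
from ov import *
tab()"; python3 -m jog '[[[0.0,0.06,0,0,0],[0,0,0,0,0]]]'| egrep 'pos|wrist'
python3 -c "
from ov import *
tab()"
```

```text
ee_pos: [0.5531, 0.0299, 0.1063]
wrist_force: [-0.4, 0.5, 1.1]
6.85 [0.5531 0.0299 0.1063] tab world deg (IoU,A) (np.float64(0.6293626085531706), np.float64(27.5))
ee_pos: [0.5531, 0.0329, 0.1063]
wrist_force: [0.4, 0.1, 0.2]
7.1 [0.5531 0.0329 0.1063] tab world deg (IoU,A) (np.float64(0.6607816249571478), np.float64(27.0))
```

It snapped to about 27°. Retreat and verify.

```bash
python3 -m jog '[[[0,-0.3,0,0,0],[0,-0.4,0,0,0],[0,0,0.6,0,0],[0,0,0.8,0,0],[0,0,0.8,0,0],[0,0,0.3,0,0],[0,0,0,0,0]]]'
python3 - <<'E'
from ov import *
im=tab()
o=sensors.get_obs();p=camera_params("wrist");T=np.eye(4);T[:3,:3]=Ro.from_euler("xyz",o["tcp_rot"],degrees=True).as_matrix();T[:3,3]=o["ee_pos"];C=np.linalg.inv(T@p["tool_from_camera"])
for A,col in((18,(255,0,255)),(27.2,(0,255,0))):
    e=np.radians(A);d=np.array([np.cos(e),np.sin(e)]);n=np.array([-d[1],d[0]])
    q=np.array([np.r_[[.4886,.0257]+d*r+n*t,.132] for r,t in((.0485,-.006),(.0835,-.006),(.0835,.006),(.0485,.006))])
    K=np.array([[p["fx"],0,p["cx"]],[0,p["fy"],p["cy"]],[0,0,1]])
    uv=cv2.projectPoints(q,cv2.Rodrigues(C[:3,:3])[0],C[:3,3],K,None)[0]
    cv2.polylines(im,[uv.astype(np.int32)],True,col,1)
cv2.imwrite("pics/w6.png",im)
E
```

```text
time: 7.85
ee_pos: [0.554, -0.0032, 0.234]
tcp_rot: [-179.9, 0.2, -162.9]
wrist_force: [0.4, -0.6, -0.3]
opening: -0.0001
grasp_force: 0.0
7.85 [ 0.554  -0.0032  0.234 ] tab world deg (IoU,A) (np.float64(0.48537095088819227), np.float64(27.0))
```

View pics/w6.png

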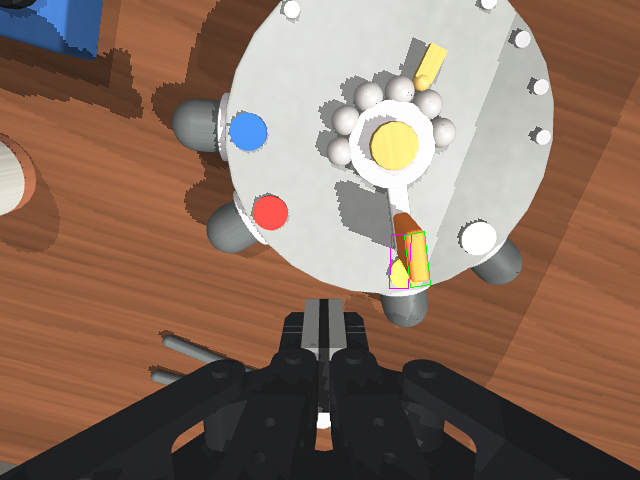

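The tab matches the 27.2° outline (green) at (417,258), in line with yellow at (402,275): selector in the yellow stop. Now to the button.

```bash
python3 -m jog '[[[-0.16,-0.8,0,0,0],[-0.16,-0.8,0,0,0],[-0.16,-0.8,0,0,0],[-0.16,-0.8,0,0,0],[-0.16,-0.8,0,0,0],[-0.16,-0.8,0,0,0],[0,0,0,0,0],[0,0,0,0,0]]]'
python3 - <<'E'
from h import *
from workcell import camera,sensors
o=sensors.get_obs();im=camera("wrist");cv2.imwrite("pics/w7.png",im)
for nm,lo,hi in(("green",(50,120,50),(80,255,255)),("red",(0,170,80),(5,255,255))):
    for c,s in blobs(im,lo,hi,200): print(nm,c,s,wray(o,*c,.071))
E
```

```text
time: 8.7
ee_pos: [0.5042, -0.2432, 0.2293]
tcp_rot: [179.9, -0.1, -163.0]
wrist_force: [-0.3, 0.6, 0.7]
opening: -0.0
grasp_force: 0.0
green [322.6 148.1] [ 298  123   50   51 1952] [ 0.4541 -0.2581  0.071 ]
red [214.8 115.3] [187  90  53  53 366] [ 0.4546 -0.3356  0.071 ]
```

View pics/w7.png

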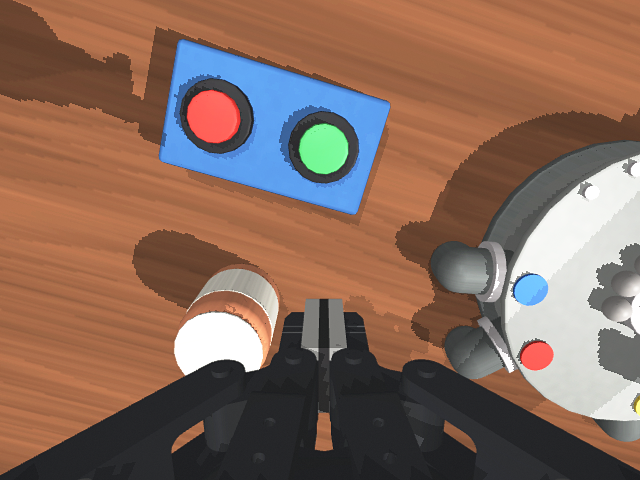

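Green button at (323,149) gives (0.454,-0.258), 78 mm from red as expected.

```bash
python3 -m jog '[[[-0.5,-0.15,0,0,0],[-0.5,-0.15,0,0,0],[0,0,-0.8,0,0],[0,0,-0.8,0,0],[0,0,-0.8,0,0],[0,0,-0.4,0,0],[0,0,-0.1,0,0],[0,0,0,0,0]]]'
python3 -m jog '[[[0,0,0,0,0]]]'
```

```text
time: 9.55
ee_pos: [0.455, -0.2564, 0.0859]
tcp_rot: [179.9, -0.0, -162.8]
wrist_force: [-0.0, 0.1, 0.1]
opening: -0.0
grasp_force: 0.0
time: 9.65
ee_pos: [0.4559, -0.2572, 0.0877]
tcp_rot: [-179.9, 0.1, -162.9]
wrist_force: [0.3, -0.3, 0.2]
opening: 0.0002
grasp_force: 0.0
```

```bash
python3 -m jog '[[[0,0,-0.2,0,0],[0,0,-0.1,0,0],[0,0,-0.04,0,0],[0,0,0,0,0]]]' | egrep 'pos|wrist'
python3 -m jog '[[[0,0,-0.04,0,0],[0,0,0,0,0]]]' | egrep 'pos|wrist'
python3 -m jog '[[[0,0,-0.04,0,0],[0,0,0,0,0]]]' | egrep 'pos|wrist'
```

```text
ee_pos: [0.4553, -0.2575, 0.0694]
wrist_force: [0.5, -0.3, 3.1]
ee_pos: [0.4553, -0.2575, 0.0675]
wrist_force: [0.0, 0.3, 4.1]
ee_pos: [0.4553, -0.2575, 0.066]
wrist_force: [-0.1, 0.6, 8.2]
```

```bash
python3 -m jog '[[[0,0,-0.02,0,0],[0,0,0,0,0],[0,0,0,0,0]]]' | egrep 'pos|wrist'
```

```text
ee_pos: [0.4554, -0.2575, 0.0659]
wrist_force: [-3.2, 4.0, 15.5]
```

Bottomed out (the force rises with no further travel). Retreat and do a final check of the selector.

```bash
python3 -m jog '[[[0,0,0.2,0,0],[0,0,0.6,0,0],[0,0,0.8,0,0],[0,0,0.8,0,0],[0,0,0.8,0,0],[0.4,0.4,0,0,0],[0.6,0.6,0,0,0],[0,0,0,0,0]]]'
python3 - <<'E'
from h import *
from workcell import camera,sensors
a=camera("side");b=camera("wrist");cv2.imwrite("pics/f.png",np.hstack([cv2.resize(a[200:480,200:480],(400,400)),cv2.resize(b,(400,300))[:, :] if 0 else cv2.copyMakeBorder(cv2.resize(b,(400,300)),0,100,0,0,0)]))
E
```

```text
time: 11.55
ee_pos: [0.5071, -0.205, 0.2236]
tcp_rot: [179.9, -0.0, -162.8]
wrist_force: [-1.4, -0.7, -0.4]
opening: 0.0001
grasp_force: 0.0
```

View pics/f.png

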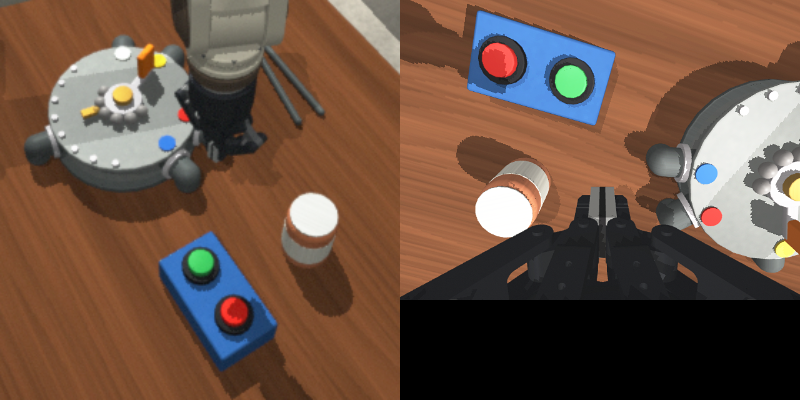

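The tab (147,60) still points at yellow (159,60), the green button (201,262) is back up, and the tin has not moved.

```bash
python3 -c "
from workcell import ticket
print(ticket.job_done())"
```

```text
the job is handed in; nothing more can be done
None
```

The selector rests in the yellow stop, the green start button was then pressed fully down and came back up, and I handed the job in at about 12 s; the red button, hammer, tin and tongs were not touched.

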